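# Put the drill cases away in the slotted rack

## Task

Two flat steel drill-bit cases have been left leaning in the bench rests: stand each one on its long edge, latch edge up, in the plywood rack's empty slot that matches its thickness (thin case in the narrow slot, thick case in the wide slot). Each goes in from the open front of the rack, under the steel strap, until it is fully home against the back stop. Leave the case already in the middle slot and everything else on the bench where it is.

Things in the scene. Friction and masses are not known exactly. Their poses are not given: they have to be found in the camera images.
- case_thin: flat grey steel drill-bit case, rigid box: 115 mm long (its x), 14 thick (y), 66 tall (z, towards the latch edge with a small bright plate), 0.2 kg. Origin: centre of its underside, the long edge away from the latch. Ends alike. Starts loose in rest_thin, z axis 0.5 rad off vertical, tipped to the rest's -y (about towards the robot); only the lowest 28 mm of the leaned-on face is covered.
- case_thick: flat grey steel drill-bit case, rigid box: 115 mm long (its x), 26 thick (y), 80 tall (z, towards the latch edge with a small bright plate), 0.35 kg. Origin: centre of its underside, the long edge away from the latch. Ends alike. Starts loose in rest_thick, z axis 0.5 rad off vertical, tipped to the rest's -y (about towards the robot); only the lowest 28 mm of the leaned-on face is covered.
- case_middle: flat grey steel drill-bit case, rigid box: 115 mm long (its x), 20 thick (y), 74 tall (z, towards the latch edge with a small bright plate), 0.28 kg. Origin: centre of its underside, the long edge away from the latch. Ends alike. Already home in the middle slot; leave it there.
- rest_thin: black bent-steel rest fixed to the bench, 100 mm long (its x) by 70 mm, holding case_thin tilted. Origin: centre of its underside at bench height; the case's underside centre starts 35 mm above it. Its x axis runs along the case's length.
- rest_thick: black bent-steel rest fixed to the bench, 100 mm long (its x) by 70 mm, holding case_thick tilted. Origin: centre of its underside at bench height; the case's underside centre starts 35 mm above it. Its x axis runs along the case's length.
- rack: fixed plywood rack 211 x 150 mm (x -105 to 106), origin under its middle at bench height. Three slots along x, open to -x. Floor 12 mm thick. In front (x -105 to -15) 18 mm ribs, tops 32 mm above the bench, open above; behind, tall dividers, tops 96 mm. Steel strap across the divider tops at x 30 to 50 (top 101 mm). Back stop face at x 96. Slot centres y -47 narrow, -6 middle (full), 41 wide.
- slot_narrow (a point): narrow slot of the rack, 20 mm wide for the 14 mm thick case: where the underside centre of that case is when fully home against the back stop (on the slot's floor, 12 mm above the bench). x runs along the slot inwards (away from the mouth), y across it, z up.
- slot_wide (a point): wide slot of the rack, 32 mm wide for the 26 mm thick case: where the underside centre of that case is when fully home against the back stop (on the slot's floor, 12 mm above the bench). x runs along the slot inwards (away from the mouth), y across it, z up.
- slot_middle (a point): middle slot of the rack, 26 mm wide for the 20 mm thick case: where the underside centre of that case is when fully home against the back stop (on the slot's floor, 12 mm above the bench). x runs along the slot inwards (away from the mouth), y across it, z up.
- mouth_narrow (a point): the narrow slot's mouth: on its centre line at floor height, in the plane of the tall dividers' front edges, same axes.
- mouth_wide (a point): the wide slot's mouth: on its centre line at floor height, in the plane of the tall dividers' front edges, same axes.
- hammer: loose hammer lying on the bench, 260 mm long; leave it. Origin under its middle, handle to its -x.
- wrench: loose spanner lying on the bench, about 180 mm long and under 15 mm high, in front of the rack; leave it.
- driver: loose screwdriver lying on the bench, about 200 mm long; leave it.
- jar: white jar with blue cap, 64 mm diameter, 85 mm tall, standing; leave it. Origin under its centre.
- can: yellow can, 66 mm diameter, 110 mm tall, standing; leave it. Origin under its centre.
- bearing: loose steel bearing ring, 72 mm diameter, 18 mm high, lying flat; leave it.
- socket: large steel socket, 32 mm diameter, 50 mm tall, standing; leave it.
There are look-alikes about, which are no part of the job. Leave any purple look-alike of the case_thin alone.

How it is judged (in metres and radians):
At the end, for the whole second after the job is handed in: The thin case is in the narrow slot, the thick case in the wide slot and the middle case still in the middle slot, each on the slot floor, latch edge up and upright (within 0.15 rad), along the slot (within 0.12 rad), within 6 mm of fully home against the back stop, and at rest (x of case_thin in the frame of slot_narrow between -0.006 and 0.006 m and y of case_thin in the frame of slot_narrow between -0.006 and 0.006 m and z of case_thin in the frame of slot_narrow between -0.004 and 0.004 m and angle between each of case_thin, case_thick, case_middle's own z axis and vertical below 0.15 rad and angle between the x axis of case_thin and the x axis of slot_narrow, either way round below 0.12 rad and linear speed of each of case_thin, case_thick, case_middle below 0.02 m/s and x of case_thick in the frame of slot_wide between -0.006 and 0.006 m and y of case_thick in the frame of slot_wide between -0.006 and 0.006 m and z of case_thick in the frame of slot_wide between -0.004 and 0.004 m and angle between the x axis of case_thick and the x axis of slot_wide, either way round below 0.12 rad and x of case_middle in the frame of slot_middle between -0.006 and 0.006 m and y of case_middle in the frame of slot_middle between -0.006 and 0.006 m and z of case_middle in the frame of slot_middle between -0.004 and 0.004 m and angle between the x axis of case_middle and the x axis of slot_middle, either way round below 0.12 rad); the robot touches nothing.
It fails at once if a bystander (hammer, wrench, screwdriver, jar, can, bearing ring or socket) is moved by more than 30 mm (distance of any of hammer, wrench, driver, jar, can, bearing, socket from where it was at the start of the episode above 0.03 m).
It fails at once if the jar or the can is knocked over (angle between any of jar, can's own z axis and vertical above 0.5 rad).
It fails at once if the case in the middle slot is moved by more than 15 mm (distance of case_middle from where it was at the start of the episode above 0.015 m).
It also fails if it takes over 72 s, if anything falls off the work surface, if the arm or the gripper's body presses on something with over 40 N, if the wrist force passes 120 N, or if a joint passes its speed limit or range.

## Robot

A 6-joint arm with a two-finger parallel gripper is mounted at the origin on the work surface. World frame = base frame: x ahead of the robot, y to its left, z up, the work surface at z = 0. Lengths are in mm, angles in degrees, forces in N, time in s.
With the tool pointing down it reaches from about 300 to 850 mm from the base axis. Payload 4.2 kg.
Tool frame: the origin (TCP) lies at the very end of the fingers, on their centre line; the grasp point (between the pads) lies 19 mm behind it; z points along the fingers, y is the line along which they close (so a half turn about z gives the same grasp; the last joint's range is limited). The gripper opens to 91 mm and grips with 3 to 60 N. Pads are 32 mm wide; open, the fingers measure 118 mm over their backs; the gripper's body (76 mm by 178 mm) begins 60 mm behind the grasp point.
Start: joints at [70.818, 18.312, 89.639, -0, 72.044, -1.146], TCP at [178.038, 546.759, 213.976] pointing down, gripper open.
Joint ranges: [-177.97, 177.97], [-48.28, 115.42], [12.27, 149.76], [-77.06, 257.06], [2.81, 150.46], [-146.56, 146.56]. Speed limits (degrees/s): [147.25, 147.25, 180, 180, 180, 180].

## Interface

Orientations are given as [roll, pitch, yaw] about the fixed x, y, z axes, in that order (R = Rz(yaw) Ry(pitch) Rx(roll)).
In Python, from workcell import env, grab_frame gives the robot as it stands. The module is installed in compiled form; this text tells all that it offers.
- The arm moves only by the tool move_arm, never from a script. Its argument "plan" is a list of rows, each an object of numbers: "tx", "ty", "tz": the shift along the tool's x, y, z in cm; "wx", "wy", "wz": the turn, a rotation vector about the tool's x, y, z in rad. In form: [{"tx": .., "ty": .., "tz": .., "wx": .., "wy": .., "wz": ..}, ...]. A call has 1 to 12 rows; each row shifts and turns the commanded pose from where the row before left it, along the tool's axes as they then stand; what a row does not reach is not made up. A row lasts 1/12 s, in which the tool goes at most 41.7 mm and 7.16 degrees, less where a joint would pass 70% of its speed; a pose out of reach is approached as far as the arm can. A call is refused whole if a number of a shift passes 4.17 or a number of a turn 0.125, either way. A call with a gripper value outside its range is refused whole. "gripper" is the finger opening in cm, from 0 to 9.12, set as the call begins (left out, the last holds). The fingers move at their own pace and stop on an object; "force" is the grip in N (left out, the last holds). Time passes only in rows, so rows that do not move let the fingers close. It gives the time, the measured TCP pose, the force, the opening and the grip force at its end, in the units of the state.
- env.state(): the state, without advancing time (a new reading comes with each control period).
- grab_frame(name): name is "side" or "top" or "wrist"; returns a dict with "color" (480x640x3 uint8, red, green, blue), "vfov" (degrees; the focal length in pixels is half the picture's height over the tangent of half this angle, whatever the lens; pixels are square), "cx", "cy" (the principal point, pixels), "view" (4x4, takes a point from world to camera coordinates). Camera axes: x right, y up, looking along -z (the intrinsics and any distortion apply to the point x, -y, -z); pixel columns grow to the right and rows downward; lengths in mm; the calibration is good to about 2 mm. A picture is of the moment at which its call begins. There is no depth.
- env.job_done(): hands the job in; it is judged then, once.
The state is a dict: "time_s": time; "qpos": joint angles; "qvel": joint speeds; "effort": joint torques, N m; "ee_pos": TCP position; "ee_rot": TCP orientation; "force": force on the tool from outside, world axes, zero at the start; "torque": the same for the moment, N m; "gripper_width": finger opening in mm; "gripper_force": force on a finger pad.
Only numpy, scipy, OpenCV 4.12 (cv2) and the standard library are available. Lean on these libraries where they do the work, as an engineer would, in place of code of your own. Each camera call takes 0.05 s, during which the arm holds its last target. There are 200 camera calls.

## Working session

There is one attempt and no reset: what is moved stays moved. The work goes in short steps, Python scripts to look and compute and a tool call to move; the robot and the scene stay as the last step left them, time stands still between calls to the robot, and variables do not carry over. Pictures are saved under pics/ and viewed, at most 10 in all, crops included, and the job is handed in when it is done.

Besides the shell and the picture viewer there is one more tool, called after "Request:" as name(argument=value, ...) on one line, values as JSON. move_arm: Moves the arm, as the interface text tells. Its arguments: {"type":"object","properties":{"plan":{"type":"array","items":{"type":"object","properties":{"tx":{"type":"number"},"ty":{"type":"number"},"tz":{"type":"number"},"wx":{"type":"number"},"wy":{"type":"number"},"wz":{"type":"number"}}}},"gripper":{"type":"number"},"force":{"type":"number"}},"required":["plan"]}

```bash
mkdir -p pics; python3 - <<'E'
from workcell import env, grab_frame
import cv2,pickle
F={}
for n in ("top","side"):
    f=grab_frame(n);F[n]=f
    cv2.imwrite(f"pics/{n}0.png",f["color"][:,:,::-1])
    print(n,{k:v for k,v in f.items() if k!="color"})
pickle.dump(F,open("f0.pkl","wb"))
print(env.state())
E
```

```text
top {'vfov': 50.086172685504394, 'cx': 318.56045099897204, 'cy': 249.15060306053667, 'view': array([[-2.65910449e-02, -9.99640699e-01,  3.37467390e-03,
        -1.25881052e+02],
       [ 9.85762453e-01, -2.56608894e-02,  1.66174324e-01,
        -5.33940835e+02],
       [-1.66028020e-01,  7.74537572e-03,  9.86090617e-01,
        -1.35909144e+03],
       [ 0.00000000e+00,  0.00000000e+00,  0.00000000e+00,
         1.00000000e+00]])}
side {'vfov': 49.40605278818926, 'cx': 320.05829060443875, 'cy': 246.6165420614935, 'view': array([[ 9.05182548e-01, -4.25022889e-01,  3.14533010e-04,
        -5.30964958e+02],
       [ 2.99353925e-01,  6.38067001e-01,  7.09406605e-01,
        -9.76593057e+01],
       [-3.01714738e-01, -6.42048321e-01,  7.04799383e-01,
        -1.30473218e+03],
       [ 0.00000000e+00,  0.00000000e+00,  0.00000000e+00,
         1.00000000e+00]])}
{'time_s': 0.1, 'qpos': array([ 7.08168746e+01,  1.83493666e+01,  8.96981460e+01, -1.25224536e-03,
        7.20457554e+01, -1.14680079e+00]), 'qvel': array([-0.02789694, -0.14200866, -0.20886284, -0.03619806,  0.04543639,
       -0.14763053]), 'effort': array([ 9.16637946e-04, -4.13327980e+01, -2.32511526e+01,  7.30371452e-02,
        4.22028545e-02, -3.26318991e-05]), 'ee_pos': array([177.89783387, 546.31478885, 213.19905477]), 'ee_rot': array([-1.79906727e+02, -6.76279030e-04,  1.61964062e+02]), 'force': array([-0.08152876, -0.09796103, -0.08344831]), 'torque': array([ 0.03343793, -0.0695097 , -0.00530598]), 'gripper_force': 0.0, 'gripper_width': 91.65045712219009}
```

View pics/top0.png

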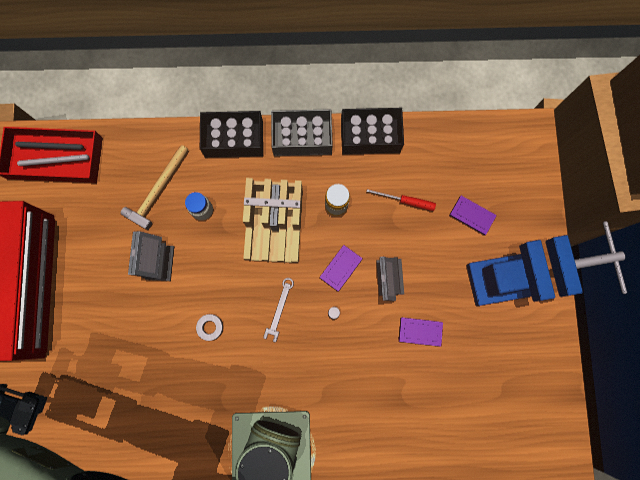

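View pics/side0.png

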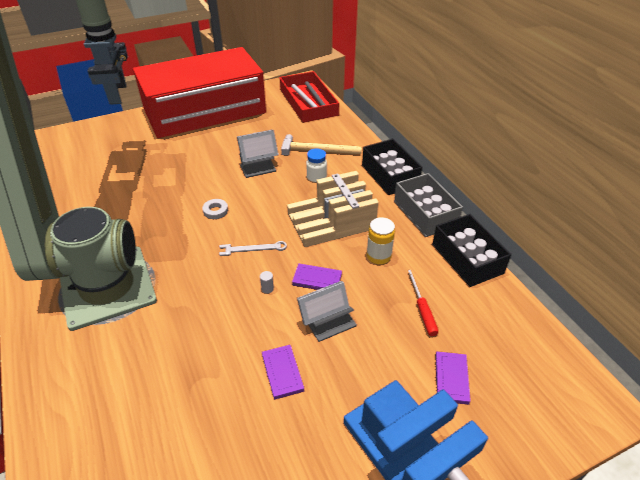

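The top view shows the thick case in the rest at about (150,257), the thin case in the rest at (389,278) and the rack at (272,220). Purple look-alikes lie flat at (341,268), (421,332) and (472,215). The two grey leaning cases in black rests fit the description. I'll check them in an enlarged crop.

```bash
cat > h.py <<'E'
import numpy as np,cv2,pickle
def K(f):
    fo=240/np.tan(np.radians(f["vfov"]/2)); return fo
def proj(f,P):
    P=np.atleast_2d(P).astype(float); V=f["view"]; c=P@V[:3,:3].T+V[:3,3]
    fo=K(f); return np.c_[f["cx"]+fo*c[:,0]/-c[:,2], f["cy"]-fo*c[:,1]/-c[:,2]]
def ray(f,uv,z):
    uv=np.atleast_2d(uv).astype(float);fo=K(f);V=f["view"];R=V[:3,:3];o=-R.T@V[:3,3]
    d=np.c_[(uv[:,0]-f["cx"])/fo,-(uv[:,1]-f["cy"])/fo,-np.ones(len(uv))]@R
    z=np.broadcast_to(z,len(uv)); return o+d*((z-o[2])/d[:,2])[:,None]
def crop(f,x,y,w,h,s):
    return cv2.resize(np.ascontiguousarray(f["color"][y:y+h,x:x+w,::-1]),(w*s,h*s),interpolation=cv2.INTER_CUBIC)
E
python3 - <<'E'
from h import *
F=pickle.load(open("f0.pkl","rb"))
for n in F: R=F[n]["view"][:3,:3]; print(n,-R.T@F[n]["view"][:3,3])
t,s=F["top"],F["side"]
a=np.hstack([crop(t,115,220,65,65,4),crop(t,240,172,65,65+30,4)[:260],crop(t,365,245,65,65,4)])
b=np.hstack([crop(s,230,122,65,75,4),crop(s,285,168,100,75,4)[:,:260*1],crop(s,292,275,65,75,4)])
im=np.vstack([a,b]);cv2.imwrite("pics/c1.png",im);print(im.shape)
print(ray(t,[[150,257],[389,278],[272,220]],[60,50,90]))
E
```

```text
top [ 297.344258   -129.01054599 1429.33938246]
side [  116.19798353 -1001.06018257   989.02159466]
(560, 780, 3)
[[ 518.28208412  314.65744516   60.        ]
 [ 445.70638696 -327.78762225   50.        ]
 [ 604.95012757  -17.40687964   90.        ]]
```

View pics/c1.png

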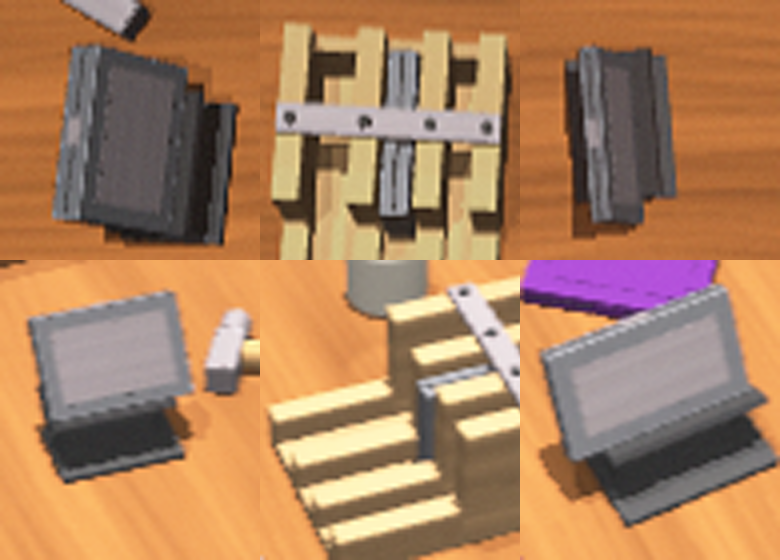

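Both grey cases show a bright latch plate on the left edge: (72,130) in the thick crop and (595,130) in the thin crop. Both are tipped towards world +y, and the purple ones lie flat, so these two are the ones meant. Next I fit the poses from corners.

```bash
cat >> h.py <<'E'
from scipy.optimize import least_squares
from scipy.spatial.transform import Rotation as Ro
def pose(x,y,yaw,z=0,tilt=0): return np.array([x,y,z]),Ro.from_euler("z",yaw)*Ro.from_euler("x",tilt)
def fit(obs,p0,z,tilt):
    def r(p):
        t,R=pose(*p,z,tilt); return np.concatenate([(proj(f,R.apply(P)+t)-uv).ravel() for f,uv,P in obs])
    s=least_squares(r,p0,x_scale=[1,1,.01],loss="soft_l1"); return s.x,r(s.x).reshape(-1,2)
E
python3 - <<'E'
from h import *
F=pickle.load(open("f0.pkl","rb"));t,s=F["top"],F["side"]
def U(c,ox,oy): return (np.array(c)+.5)/4-.5+[ox,oy]
np.set_printoptions(precision=2,suppress=True)
L=57.5
a,b=13,80
o=[(t,U([(103,46),(73,46),(85,222),(55,217)],115,220),np.array([(-L,a,b),(-L,-a,b),(L,a,b),(L,-a,b)])),
   (s,U([(30,60),(175,32),(50,158),(190,132)],230,122),np.array([(L,a,b),(-L,a,b),(L,a,0),(-L,a,0)]))]
p,r=fit(o,[518,300,3.04],35,.5);print("thick",p,np.degrees(p[2]));print(r.T)
a,b=7,66
o=[(t,U([(83,48),(62,48),(92,220),(76,220)],365,245),np.array([(-L,a,b),(-L,-a,b),(L,a,b),(L,-a,b)])),
   (s,U([(25,95),(202,28),(55,198),(228,133)],292,275),np.array([(L,a,b),(-L,a,b),(L,a,0),(-L,a,0)]))]
p,r=fit(o,[445,-330,3.2],35,.5);print("thin",p,np.degrees(p[2]));print(r.T)
o=[(t,U([(25,25),(247,35),(13,203),(242,210)],240,172),np.array([(106,75,96),(106,-75,96),(-15,75,96),(-15,-75,96)])),
   (t,np.array([(244.,262),(299,262.5)]),np.array([(-105,75,32),(-105,-75,32)]))]
p,r=fit(o,[580,-17,0],0,0);print("rack",p,np.degrees(p[2]));print(r.T)
R=Ro.from_euler("z",p[2])
for n,q in dict(narrow=(38.5,-47),mid=(38.5,-6),wide=(38.5,41)).items(): print(n,R.apply([*q,12])+[p[0],p[1],0])
E
```

```text
thick [520.07 303.05   3.06] 175.32565782353387
[[-0.07  0.41 -0.59 -0.16 -0.3  -0.16  0.3   1.06]
 [-0.16  0.31 -0.49  0.84 -0.23 -0.46  1.33  0.26]]
thin [ 442.   -339.64    3.16] 180.98585077997126
[[-0.5  -0.22  0.15 -0.91 -0.19  1.64 -1.1   0.75]
 [-0.64 -0.05  0.2   0.59  0.61  0.08  1.16 -0.36]]
rack [608.8  -16.91  -0.06] -3.596859073306388
[[-0.07  0.08  0.2  -0.57  0.39 -0.06]
 [ 0.82  0.32  0.21  0.5  -2.37 -0.88]]
narrow [644.28 -66.23  12.  ]
mid [646.85 -25.31  12.  ]
wide [649.8   21.59  12.  ]
```

```bash
cat >> h.py <<'E'
def plan(P,R,n=None,st=None):
    """constant row (shift cm, turn rad) repeated n times taking the tool from measured pose to P,R"""
    if st is None:
        from workcell import env; st=env.state()
    p=np.array(st["ee_pos"]);R0=Ro.from_euler("xyz",st["ee_rot"],degrees=True)
    w=(R0.inv()*R).as_rotvec();D=R0.inv().apply(P-p)
    n=n or int(np.ceil(max(np.linalg.norm(w)/.11,np.linalg.norm(D)/34,1)))
    r=Ro.from_rotvec(w/n);A=sum((r**k).as_matrix() for k in range(n));d=np.linalg.solve(A,D)
    print("n",n,"t cm",np.round(d/10,3),"w",np.round(w/n,4),"| total cm",np.round(D/10,2),"rad",np.round(w,3))
def grasp(x,y,yaw,h,depth,back,flip=1):
    t,R=pose(x,y,yaw,35,.5); M=R.as_matrix()
    T=np.c_[np.cross(-flip*M[:,1],-M[:,2]),-flip*M[:,1],-M[:,2]]
    return t+M[:,2]*(h-depth+back),Ro.from_matrix(T)
E
python3 - <<'E'
from h import *
P,R=grasp(520,303,3.06,80,33,130);print(P);plan(P,R);plan(P,R,16)
E
```

```text
[526.9161357  387.57601076 190.33211345]
n 12 t cm [-3.122 -0.633  0.377] w [ 0.0413 -0.0049 -0.019 ] | total cm [-38.1   -4.28   2.29] rad [ 0.496 -0.058 -0.228]
n 16 t cm [-2.34  -0.479  0.287] w [ 0.031  -0.0037 -0.0143] | total cm [-38.1   -4.28   2.29] rad [ 0.496 -0.058 -0.228]
```

Request:
move_arm(plan=[{"tx": -3.12, "ty": -0.63, "tz": 0.38, "wx": 0.041, "wy": -0.005, "wz": -0.019}, {"tx": -3.12, "ty": -0.63, "tz": 0.38, "wx": 0.041, "wy": -0.005, "wz": -0.019}, {"tx": -3.12, "ty": -0.63, "tz": 0.38, "wx": 0.041, "wy": -0.005, "wz": -0.019}, {"tx": -3.12, "ty": -0.63, "tz": 0.38, "wx": 0.041, "wy": -0.005, "wz": -0.019}, {"tx": -3.12, "ty": -0.63, "tz": 0.38, "wx": 0.041, "wy": -0.005, "wz": -0.019}, {"tx": -3.12, "ty": -0.63, "tz": 0.38, "wx": 0.041, "wy": -0.005, "wz": -0.019}, {"tx": -3.12, "ty": -0.63, "tz": 0.38, "wx": 0.041, "wy": -0.005, "wz": -0.019}, {"tx": -3.12, "ty": -0.63, "tz": 0.38, "wx": 0.041, "wy": -0.005, "wz": -0.019}, {"tx": -3.12, "ty": -0.63, "tz": 0.38, "wx": 0.041, "wy": -0.005, "wz": -0.019}, {"tx": -3.12, "ty": -0.63, "tz": 0.38, "wx": 0.041, "wy": -0.005, "wz": -0.019}, {"tx": -3.12, "ty": -0.63, "tz": 0.38, "wx": 0.041, "wy": -0.005, "wz": -0.019}, {"tx": -3.12, "ty": -0.63, "tz": 0.38, "wx": 0.041, "wy": -0.005, "wz": -0.019}], gripper=7)

```text
time_s: 1.1
ee_pos: [528.2, 387.5, 190.2]
ee_rot: [-151.5, 0.1, 175.4]
force: [-0.2, 0.6, 0.1]
gripper_width: 70.1
gripper_force: 0.0
```

Request:
move_arm(plan=[{"tx": 0}, {"tx": 0}])

```text
schema error: expected keys tx, ty, tz, wx, wy, wz
```

```bash
python3 - <<'E'
from h import *
from workcell import env,grab_frame
st=env.state();print(st["ee_pos"],st["ee_rot"],st["qpos"],st["gripper_width"])
f=grab_frame("wrist");pickle.dump(f,open("w1.pkl","wb"))
im=np.ascontiguousarray(f["color"][:,:,::-1]).copy()
t,R=pose(520,303,3.06,35,.5)
C=np.array([(x,y,z) for x in(-57.5,57.5) for y in(-13,13) for z in(0,80)])
uv=proj(f,R.apply(C)+t);print(uv.round(1))
for q in uv: cv2.circle(im,tuple(int(v) for v in q.round()),3,(0,0,255),-1)
cv2.imwrite("pics/w1.png",im);print(f["vfov"],f["cx"],f["cy"])
P,R=grasp(520,303,3.06,80,33,130);plan(P,R)
E
```

```text
[528.21751058 387.54387569 190.23696438] [-1.51521432e+02  6.90540504e-02  1.75366074e+02] [ 44.47573593  38.50815744  64.45669201 -18.46275943  98.82378345
 -40.18758567] 70.11946940320756
[[333.  280.4]
 [337.2 319.7]
 [302.8 280.5]
 [298.8 319.7]
 [334.1 143.5]
 [339.  146.2]
 [301.5 143.5]
 [296.7 146.3]]
58.64006443910727 319.07968317366954 237.6239047668972
n 1 t cm [ 0.664  0.    -0.27 ] w [-0.0001  0.0039 -0.0027] | total cm [ 0.66  0.   -0.27] rad [-0.     0.004 -0.003]
```

View pics/w1.png

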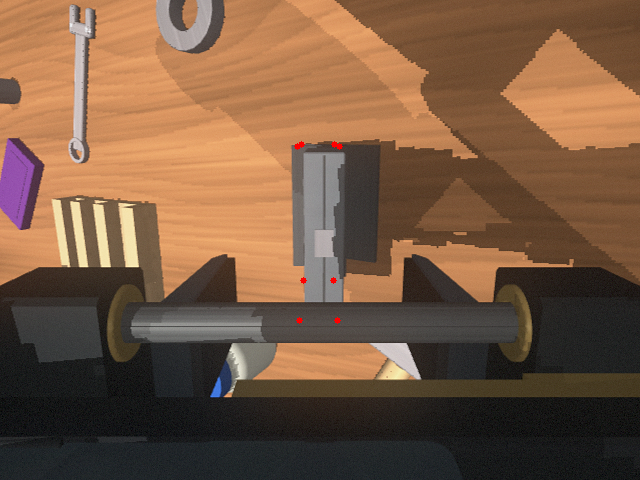

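The wrist view shows the latch edge strip at u 304–345, its near end at v≈152 and the latch plate at (324,243). The projected fit sits about 6 px (4 mm) to the left. I'll refit from these points.

```bash
python3 - <<'E'
from h import *
f=pickle.load(open("w1.pkl","rb"))
L,a,b=57.5,13,80
o=[(f,np.array([(304,152),(345,152),(324,243),(304.,300),(346,300)])[:3],np.array([(L,-a,b),(L,a,b),(0,0,b)]))]
o=[(f,np.array([(304,152),(345,152),(324,243.)]),np.array([(L,a,b),(L,-a,b),(0,0,b)])) if proj(f,pose(520,303,3.06,35,.5)[1].apply([0,-a,b])+[520,303,35])[0,0]>319 else o[0]]
p,r=fit(o,[520,303,3.06],35,.5);print(p,r.T)
P,R=grasp(*p,80,33,0);print(P);plan(P,R)
P,R=grasp(*p,80,33,60);print(P);plan(P,R)
E
```

```text
[523.6300457  307.14992753   3.05763874] [[-0.80326836  0.70978967  0.00949062]
 [-0.06392875  0.01811019  0.06586178]]
[525.51955779 329.60356525  76.24638041]
n 4 t cm [0.089 0.098 3.13 ] w [-0.      0.0013 -0.0002] | total cm [ 0.38  0.39 12.52] rad [-0.     0.005 -0.001]
[527.93170088 358.26778363 128.90133412]
n 2 t cm [0.171 0.195 3.26 ] w [-0.      0.0025 -0.0003] | total cm [0.35 0.39 6.52] rad [-0.     0.005 -0.001]
```

Request:
move_arm(plan=[{"tx": 0.19, "ty": 0.2, "tz": 2.5, "wx": 0, "wy": 0.005, "wz": 0}, {"tx": 0.19, "ty": 0.19, "tz": 2.5, "wx": 0, "wy": 0, "wz": 0}, {"tx": 0, "ty": 0, "tz": 2.5, "wx": 0, "wy": 0, "wz": 0}, {"tx": 0, "ty": 0, "tz": 2.5, "wx": 0, "wy": 0, "wz": 0}, {"tx": 0, "ty": 0, "tz": 2.5, "wx": 0, "wy": 0, "wz": 0}, {"tx": 0, "ty": 0, "tz": 0, "wx": 0, "wy": 0, "wz": 0}], gripper=5.5)

```text
time_s: 1.65
ee_pos: [515.6, 329.5, 74.6]
ee_rot: [-151.2, -0.6, 175.1]
force: [-0.8, -0.2, -0.6]
gripper_width: 54.9
gripper_force: 0.0
```

Request:
move_arm(plan=[{"tx": 0, "ty": 0, "tz": 0, "wx": 0, "wy": 0, "wz": 0}, {"tx": 0, "ty": 0, "tz": 0, "wx": 0, "wy": 0, "wz": 0}, {"tx": 0, "ty": 0, "tz": 0, "wx": 0, "wy": 0, "wz": 0}, {"tx": 0, "ty": 0, "tz": 0, "wx": 0, "wy": 0, "wz": 0}, {"tx": 0, "ty": 0, "tz": 0, "wx": 0, "wy": 0, "wz": 0}, {"tx": 0, "ty": 0, "tz": 0, "wx": 0, "wy": 0, "wz": 0}], gripper=1.5, force=35)

```text
time_s: 2.15
ee_pos: [518.9, 332.6, 81.1]
ee_rot: [-151.6, -0.0, 175.2]
force: [-0.5, -1.6, 6.1]
gripper_width: 25.8
gripper_force: 34.9
```

Request:
move_arm(plan=[{"tx": 0, "ty": 0, "tz": -1, "wx": 0, "wy": 0, "wz": 0}, {"tx": 0, "ty": 0, "tz": -1.5, "wx": 0, "wy": 0, "wz": 0}, {"tx": 0, "ty": 0, "tz": -2, "wx": 0, "wy": 0, "wz": 0}, {"tx": 0, "ty": 0, "tz": -2.5, "wx": 0, "wy": 0, "wz": 0}, {"tx": 0, "ty": 0, "tz": -2.5, "wx": 0, "wy": 0, "wz": 0}, {"tx": 0, "ty": 0, "tz": -2, "wx": 0, "wy": 0, "wz": 0}, {"tx": 0, "ty": 0, "tz": -1, "wx": 0, "wy": 0, "wz": 0}, {"tx": 0, "ty": 0, "tz": 0, "wx": 0, "wy": 0, "wz": 0}, {"tx": 0, "ty": 0, "tz": 0, "wx": 0, "wy": 0, "wz": 0}])

```text
time_s: 2.9
ee_pos: [523.3, 393.2, 188.6]
ee_rot: [-151.8, -0.1, 175.2]
force: [-0.4, 0.4, -4.4]
gripper_width: 25.7
gripper_force: 34.9
```

```bash
python3 - <<'E'
from h import *
from workcell import env
# rack frame target: centre at x=-80, slot y 41, upright; tool y kept on the +y side
st=env.state();print(st["ee_pos"],st["ee_rot"],st["gripper_width"],st["force"])
p=np.array([608.8,-16.9,0]);ya=np.radians(-3.6);Rr=Ro.from_euler("z",ya)
M=Rr.as_matrix();T=Ro.from_matrix(np.c_[-M[:,0],M[:,1],-M[:,2]])
P=p+Rr.apply([-80-6.6,41,0])+[0,0,170];print(P);plan(P,T);plan(P,T,18)
E
```

```text
[523.33889116 393.18820977 188.59769305] [-1.51775139e+02 -1.24805740e-01  1.75246663e+02] 25.689507132150695 [-0.39630698  0.43968805 -4.40515563]
[524.94529662  29.45675486 170.        ]
n 11 t cm [-0.258 -3.165  1.048] w [-0.0448 -0.0006 -0.0017] | total cm [ -3.18 -31.05  18.77] rad [-0.493 -0.007 -0.019]
n 18 t cm [-0.157 -1.94   0.624] w [-0.0274 -0.0004 -0.0011] | total cm [ -3.18 -31.05  18.77] rad [-0.493 -0.007 -0.019]
```

Request:
move_arm(plan=[{"tx": -0.16, "ty": -1.94, "tz": 0.62, "wx": -0.027, "wy": 0, "wz": -0.001}, {"tx": -0.16, "ty": -1.94, "tz": 0.62, "wx": -0.027, "wy": 0, "wz": -0.001}, {"tx": -0.16, "ty": -1.94, "tz": 0.62, "wx": -0.027, "wy": 0, "wz": -0.001}, {"tx": -0.16, "ty": -1.94, "tz": 0.62, "wx": -0.027, "wy": 0, "wz": -0.001}, {"tx": -0.16, "ty": -1.94, "tz": 0.62, "wx": -0.027, "wy": 0, "wz": -0.001}, {"tx": -0.16, "ty": -1.94, "tz": 0.62, "wx": -0.027, "wy": 0, "wz": -0.001}, {"tx": -0.16, "ty": -1.94, "tz": 0.62, "wx": -0.027, "wy": 0, "wz": -0.001}, {"tx": -0.16, "ty": -1.94, "tz": 0.62, "wx": -0.027, "wy": 0, "wz": -0.001}, {"tx": -0.16, "ty": -1.94, "tz": 0.62, "wx": -0.027, "wy": 0, "wz": -0.001}, {"tx": -0.16, "ty": -1.94, "tz": 0.62, "wx": -0.027, "wy": 0, "wz": -0.001}, {"tx": -0.16, "ty": -1.94, "tz": 0.62, "wx": -0.027, "wy": 0, "wz": -0.001}, {"tx": -0.16, "ty": -1.94, "tz": 0.62, "wx": -0.027, "wy": 0, "wz": -0.001}])

```text
time_s: 3.9
ee_pos: [522.1, 146.7, 196.5]
ee_rot: [-170.2, -0.5, 175.8]
force: [0.4, 0.1, -4.8]
gripper_width: 26.0
gripper_force: 35.0
```

Request:
move_arm(plan=[{"tx": -0.16, "ty": -1.94, "tz": 0.62, "wx": -0.027, "wy": 0, "wz": -0.001}, {"tx": -0.16, "ty": -1.94, "tz": 0.62, "wx": -0.027, "wy": 0, "wz": -0.001}, {"tx": -0.16, "ty": -1.94, "tz": 0.62, "wx": -0.027, "wy": 0, "wz": -0.001}, {"tx": -0.16, "ty": -1.94, "tz": 0.62, "wx": -0.027, "wy": 0, "wz": -0.001}, {"tx": -0.16, "ty": -1.94, "tz": 0.62, "wx": -0.027, "wy": 0, "wz": -0.001}, {"tx": -0.16, "ty": -1.94, "tz": 0.62, "wx": -0.027, "wy": 0, "wz": -0.001}, {"tx": 0, "ty": 0, "tz": 0, "wx": 0, "wy": 0, "wz": 0}, {"tx": 0, "ty": 0, "tz": 0, "wx": 0, "wy": 0, "wz": 0}, {"tx": 0, "ty": 0, "tz": 0, "wx": 0, "wy": 0, "wz": 0}, {"tx": 0, "ty": 0, "tz": 0, "wx": 0, "wy": 0, "wz": 0}])

```text
time_s: 4.73
ee_pos: [524.3, 29.0, 172.4]
ee_rot: [-179.5, -0.4, 176.2]
force: [-0.1, -0.5, -4.1]
gripper_width: 25.8
gripper_force: 35.0
```

```bash
python3 - <<'E'
from h import *
from workcell import env,grab_frame
st=env.state();print(st["ee_pos"],st["ee_rot"],st["gripper_width"],st["force"],st["qpos"])
G={n:grab_frame(n) for n in("wrist","side","top")};pickle.dump((G,st),open("w2.pkl","wb"))
w=np.ascontiguousarray(G["wrist"]["color"][:,:,::-1]).copy()
# overlay model rack edges
P0=np.array([608.8,-16.9,0]);R=Ro.from_euler("z",np.radians(-3.6))
for n,q in dict(a=(-105,75,32),b=(-105,-75,32),c=(-105,57,32),d=(-105,25,32)).items():
    print(n,proj(G["wrist"],R.apply(q)+P0).round(1))
s=crop(G["side"],250,130,160,130,4)[:480]
im=np.hstack([cv2.resize(w[:400],(400,250)),cv2.resize(s,(400,250*1))])
cv2.imwrite("pics/w2.png",np.vstack([cv2.resize(w[60:400,120:520],(800,600))]));
E
```

```text
[524.25400843  29.03311728 172.39564643] [-179.51967742   -0.42317283  176.22865842] 25.7863516785453 [-0.1240654  -0.50974012 -4.08424682] [  2.19212718  15.86635992  99.51593097  -0.47825366  65.0892568
 -83.83507587]
a [[366.4 203.1]]
b [[163.2 203.6]]
c [[342.  203.2]]
d [[298.5 203.3]]
```

View pics/w2.png

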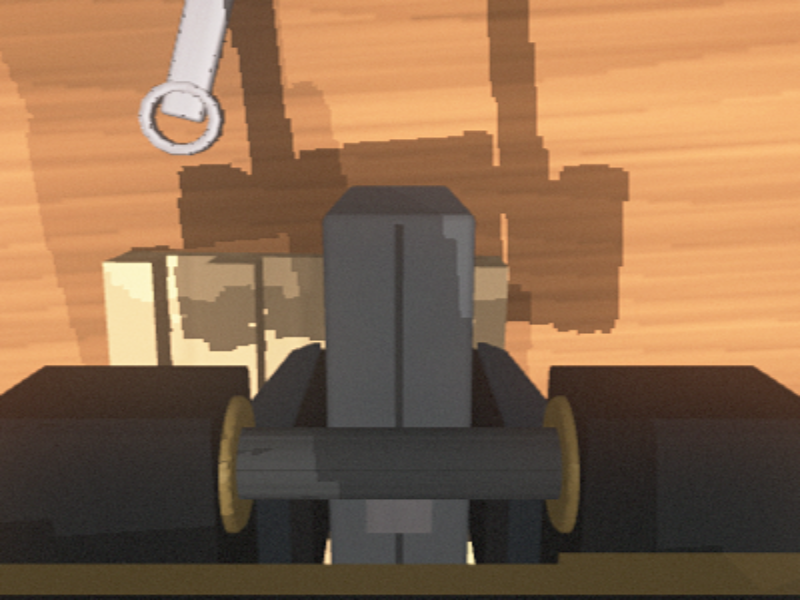

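The wrist crop shows the held case centred (latch strip x 327–472) and the rib front edge running from (103,262) to (507,265), which is u 171.5–373.5. The model projects that edge 7 px to the left. I'll check the wrist calibration against the held case.

```bash
python3 - <<'E'
from h import *
G,st=pickle.load(open("w2.pkl","rb"));f=G["wrist"]
np.set_printoptions(precision=2,suppress=True)
R0=Ro.from_euler("xyz",st["ee_rot"],degrees=True);p=st["ee_pos"]
# held case latch edge near end (tool x = towards robot)
for ex in (48,51,54): print(ex,proj(f,R0.apply([[ex,-13,-28],[ex,13,-28],[-6,0,-28]])+p))
U=lambda x,y:(120+(x+.5)/2-.5,60+(y+.5)*340/600-.5)
print("obs",U(326,213),U(474,213),"plate",U(399,516))
ob=np.array([U(103,262),U(507,265),U(155,262),U(260,259)])
q=ray(f,ob,32);print("ribs ray",q)
Ms=f["view"];print("cam in tool",R0.inv().apply(-Ms[:3,:3].T@Ms[:3,3]-p), )
Pm=np.array([608.8,-16.9,0]);R=Ro.from_euler("z",np.radians(-3.6))
print("model",R.apply([(-105,75,32),(-105,-75,32)])+Pm)
# rack seen in new top image
E
```

```text
48 [[278.56 188.9 ]
 [355.92 188.84]
 [317.49 336.42]]
51 [[278.35 179.94]
 [356.09 179.88]
 [317.49 336.42]]
54 [[278.14 170.89]
 [356.27 170.83]
 [317.49 336.42]]
obs (282.75, 180.48333333333335) (356.75, 180.48333333333335) plate (319.25, 352.18333333333334)
ribs ray [[503.1  -79.74  32.  ]
 [514.11  69.35  32.  ]
 [504.36 -60.48  32.  ]
 [505.63 -21.52  32.  ]]
cam in tool [  65.62    0.51 -171.47]
model [[508.72  64.55  32.  ]
 [499.3  -85.16  32.  ]]
```

```bash
cat >> h.py <<'E'
RK=[613.3,-13.8,np.radians(-4.0)]
def rackpose(x,y,z,flip=1):
    R=Ro.from_euler("z",RK[2]);M=R.as_matrix()
    return np.array([RK[0],RK[1],0])+R.apply([x,y,z]),Ro.from_matrix(np.c_[-flip*M[:,0],flip*M[:,1],-M[:,2]])
E
python3 - <<'E'
from h import *
plan(*rackpose(-86.5,41,110));plan(*rackpose(-86.5,41,70))
E
```

```text
n 2 t cm [-0.267  0.232  3.131] w [-0.0042 -0.0033  0.0024] | total cm [-0.55  0.48  6.26] rad [-0.008 -0.007  0.005]
n 4 t cm [-0.136  0.12   2.566] w [-0.0021 -0.0016  0.0012] | total cm [-0.57  0.51 10.26] rad [-0.008 -0.007  0.005]
```

Request:
move_arm(plan=[{"tx": -0.28, "ty": 0.25, "tz": 1.5, "wx": -0.008, "wy": -0.007, "wz": 0.005}, {"tx": -0.28, "ty": 0.23, "tz": 2, "wx": 0, "wy": 0, "wz": 0}, {"tx": 0, "ty": 0, "tz": 2, "wx": 0, "wy": 0, "wz": 0}, {"tx": 0, "ty": 0, "tz": 1.2, "wx": 0, "wy": 0, "wz": 0}, {"tx": 0, "ty": 0, "tz": 0.3, "wx": 0, "wy": 0, "wz": 0}, {"tx": 0, "ty": 0, "tz": 0, "wx": 0, "wy": 0, "wz": 0}, {"tx": 0, "ty": 0, "tz": 0, "wx": 0, "wy": 0, "wz": 0}, {"tx": 0, "ty": 0, "tz": 0, "wx": 0, "wy": 0, "wz": 0}])

```text
time_s: 5.55
ee_pos: [531.4, 32.9, 103.8]
ee_rot: [-180.0, 0.2, 175.9]
force: [0.6, -0.5, -3.7]
gripper_width: 26.3
gripper_force: 35.0
```

```bash
python3 - <<'E'
from h import *
from workcell import env,grab_frame
st=env.state();print(st["ee_pos"],st["ee_rot"],st["force"]);plan(*rackpose(-86.5,41,70))
G={n:grab_frame(n) for n in("wrist","side")};pickle.dump((G,st),open("w3.pkl","wb"))
w=np.ascontiguousarray(G["wrist"]["color"][:,:,::-1])
cv2.imwrite("pics/w3.png",np.vstack([cv2.resize(w[100:300,120:520],(800,400)),crop(G["side"],265,140,200,50*1,4)[:200]]))
E
```

```text
[531.44417043  32.90650755 103.81700029] [-1.79992772e+02  1.74289621e-01  1.75924333e+02] [ 0.61456991 -0.51064835 -3.66614654]
n 1 t cm [0.169 0.012 3.381] w [-0.0001  0.003  -0.0013] | total cm [0.17 0.01 3.38] rad [-0.     0.003 -0.001]
```

View pics/w3.png

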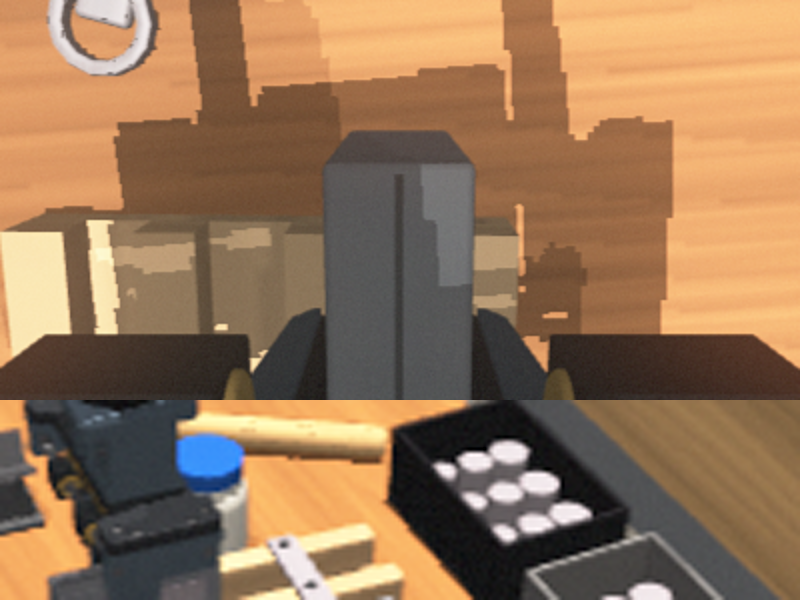

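Seen closer, the wide slot spans crop x≈346–456 (centre 401) and the case's bottom edge spans 350–450 (centre 400). It is aligned, so I go down.

Request:
move_arm(plan=[{"tx": 0.15, "ty": 0, "tz": 1, "wx": 0, "wy": 0.002, "wz": 0}, {"tx": 0, "ty": 0, "tz": 1, "wx": 0, "wy": 0, "wz": 0}, {"tx": 0, "ty": 0, "tz": 0.8, "wx": 0, "wy": 0, "wz": 0}, {"tx": 0, "ty": 0, "tz": 0.5, "wx": 0, "wy": 0, "wz": 0}, {"tx": 0, "ty": 0, "tz": 0.3, "wx": 0, "wy": 0, "wz": 0}, {"tx": 0, "ty": 0, "tz": 0, "wx": 0, "wy": 0, "wz": 0}, {"tx": 0, "ty": 0, "tz": 0, "wx": 0, "wy": 0, "wz": 0}, {"tx": 0, "ty": 0, "tz": 0, "wx": 0, "wy": 0, "wz": 0}])

```text
time_s: 6.32
ee_pos: [529.3, 32.7, 66.9]
ee_rot: [-180.0, -0.0, 175.9]
force: [-0.5, -0.5, -3.7]
gripper_width: 25.7
gripper_force: 35.0
```

Request:
move_arm(plan=[{"tx": 0, "ty": 0, "tz": 0.15, "wx": 0, "wy": 0, "wz": 0}, {"tx": 0, "ty": 0, "tz": 0.1, "wx": 0, "wy": 0, "wz": 0}, {"tx": 0, "ty": 0, "tz": 0, "wx": 0, "wy": 0, "wz": 0}, {"tx": 0, "ty": 0, "tz": 0, "wx": 0, "wy": 0, "wz": 0}])

```text
time_s: 6.65
ee_pos: [529.4, 32.8, 64.8]
ee_rot: [-180.0, -0.0, 175.9]
force: [-0.0, -0.8, 1.1]
gripper_width: 25.7
gripper_force: 35.0
```

Request:
move_arm(plan=[{"tx": -0.4, "ty": 0, "tz": -0.05, "wx": 0, "wy": 0, "wz": 0}, {"tx": -0.6, "ty": 0, "tz": 0, "wx": 0, "wy": 0, "wz": 0}, {"tx": -0.6, "ty": 0, "tz": 0, "wx": 0, "wy": 0, "wz": 0}, {"tx": -0.6, "ty": 0, "tz": 0, "wx": 0, "wy": 0, "wz": 0}, {"tx": -0.6, "ty": 0, "tz": 0, "wx": 0, "wy": 0, "wz": 0}, {"tx": -0.6, "ty": 0, "tz": 0, "wx": 0, "wy": 0, "wz": 0}, {"tx": -0.6, "ty": 0, "tz": 0, "wx": 0, "wy": 0, "wz": 0}, {"tx": -0.4, "ty": 0, "tz": 0, "wx": 0, "wy": 0, "wz": 0}, {"tx": 0, "ty": 0, "tz": 0, "wx": 0, "wy": 0, "wz": 0}, {"tx": 0, "ty": 0, "tz": 0, "wx": 0, "wy": 0, "wz": 0}])

```text
time_s: 7.48
ee_pos: [574.0, 29.5, 64.8]
ee_rot: [-180.0, 0.0, 175.9]
force: [-1.3, 0.1, 3.1]
gripper_width: 25.9
gripper_force: 35.0
```

Request:
move_arm(plan=[{"tx": 0, "ty": 0, "tz": 0, "wx": 0, "wy": 0, "wz": 0}, {"tx": 0, "ty": 0, "tz": 0, "wx": 0, "wy": 0, "wz": 0}, {"tx": 0, "ty": 0, "tz": 0, "wx": 0, "wy": 0, "wz": 0}, {"tx": 0, "ty": 0, "tz": -0.5, "wx": 0, "wy": 0, "wz": 0}, {"tx": 0, "ty": 0, "tz": -1.5, "wx": 0, "wy": 0, "wz": 0}, {"tx": 0, "ty": 0, "tz": -2, "wx": 0, "wy": 0, "wz": 0}, {"tx": 1.5, "ty": 0, "tz": -0.5, "wx": 0, "wy": 0, "wz": 0}, {"tx": 2.5, "ty": 0, "tz": 0, "wx": 0, "wy": 0, "wz": 0}, {"tx": 2.5, "ty": 0, "tz": 0, "wx": 0, "wy": 0, "wz": 0}, {"tx": 1.8, "ty": 0, "tz": 0, "wx": 0, "wy": 0, "wz": 0}, {"tx": 0, "ty": 0, "tz": 0, "wx": 0, "wy": 0, "wz": 0}, {"tx": 0, "ty": 0, "tz": 0, "wx": 0, "wy": 0, "wz": 0}], gripper=4)

```text
time_s: 8.48
ee_pos: [490.4, 35.6, 110.4]
ee_rot: [-180.0, 0.0, 175.9]
force: [0.6, 0.0, 1.0]
gripper_width: 39.8
gripper_force: 0.0
```

Request:
move_arm(plan=[{"tx": 0, "ty": 0, "tz": 0, "wx": 0, "wy": 0, "wz": 0}, {"tx": 0, "ty": 0, "tz": 1.5, "wx": 0, "wy": 0, "wz": 0}, {"tx": 0, "ty": 0, "tz": 2, "wx": 0, "wy": 0, "wz": 0}, {"tx": 0, "ty": 0, "tz": 2, "wx": 0, "wy": 0, "wz": 0}, {"tx": 0, "ty": 0, "tz": 1, "wx": 0, "wy": 0, "wz": 0}, {"tx": 0, "ty": 0, "tz": 0, "wx": 0, "wy": 0, "wz": 0}, {"tx": 0, "ty": 0, "tz": 0, "wx": 0, "wy": 0, "wz": 0}], gripper=0)

```text
time_s: 9.07
ee_pos: [491.1, 35.5, 44.4]
ee_rot: [-180.0, -0.1, 175.9]
force: [0.2, 0.5, -0.8]
gripper_width: 0.5
gripper_force: 0.0
```

```bash
python3 - <<'E'
from h import *
from workcell import env
st=env.state();print(st["ee_pos"],st["ee_rot"],st["force"],st["gripper_width"]);
R=Ro.from_euler("z",RK[2]);print(R.inv().apply(st["ee_pos"]-np.array([RK[0],RK[1],0])))
E
```

```text
[491.088458    35.46171687  44.38506141] [-1.79975178e+02 -8.82481046e-02  1.75895132e+02] [ 0.18749477  0.46534886 -0.79867831] 0.5216526229066668
[-125.35016448   40.61667158   44.38506141]
```

Request:
move_arm(plan=[{"tx": -0.5, "ty": 0, "tz": 0, "wx": 0, "wy": 0, "wz": 0}, {"tx": -0.6, "ty": 0, "tz": 0, "wx": 0, "wy": 0, "wz": 0}, {"tx": -0.7, "ty": 0, "tz": 0, "wx": 0, "wy": 0, "wz": 0}, {"tx": -0.7, "ty": 0, "tz": 0, "wx": 0, "wy": 0, "wz": 0}, {"tx": -0.7, "ty": 0, "tz": 0, "wx": 0, "wy": 0, "wz": 0}, {"tx": -0.7, "ty": 0, "tz": 0, "wx": 0, "wy": 0, "wz": 0}, {"tx": -0.7, "ty": 0, "tz": 0, "wx": 0, "wy": 0, "wz": 0}, {"tx": -0.7, "ty": 0, "tz": 0, "wx": 0, "wy": 0, "wz": 0}, {"tx": -0.7, "ty": 0, "tz": 0, "wx": 0, "wy": 0, "wz": 0}, {"tx": -0.7, "ty": 0, "tz": 0, "wx": 0, "wy": 0, "wz": 0}, {"tx": 0, "ty": 0, "tz": 0, "wx": 0, "wy": 0, "wz": 0}, {"tx": 0, "ty": 0, "tz": 0, "wx": 0, "wy": 0, "wz": 0}])

```text
time_s: 10.07
ee_pos: [558.1, 30.7, 44.9]
ee_rot: [-180.0, 0.0, 175.9]
force: [0.2, 0.5, -0.4]
gripper_width: 0.2
gripper_force: 0.0
```

Request:
move_arm(plan=[{"tx": -0.4, "ty": 0, "tz": 0, "wx": 0, "wy": 0, "wz": 0}, {"tx": -0.4, "ty": 0, "tz": 0, "wx": 0, "wy": 0, "wz": 0}, {"tx": -0.4, "ty": 0, "tz": 0, "wx": 0, "wy": 0, "wz": 0}, {"tx": -0.2, "ty": 0, "tz": 0, "wx": 0, "wy": 0, "wz": 0}, {"tx": -0.1, "ty": 0, "tz": 0, "wx": 0, "wy": 0, "wz": 0}, {"tx": 0, "ty": 0, "tz": 0, "wx": 0, "wy": 0, "wz": 0}, {"tx": 0, "ty": 0, "tz": 0, "wx": 0, "wy": 0, "wz": 0}])

```text
time_s: 10.65
ee_pos: [571.2, 29.7, 44.6]
ee_rot: [-180.0, -0.1, 175.9]
force: [-5.2, 0.5, 3.9]
gripper_width: 0.4
gripper_force: 2.5
```

Request:
move_arm(plan=[{"tx": -0.2, "ty": 0, "tz": 0, "wx": 0, "wy": 0, "wz": 0}, {"tx": -0.2, "ty": 0, "tz": 0, "wx": 0, "wy": 0, "wz": 0}, {"tx": 0, "ty": 0, "tz": 0, "wx": 0, "wy": 0, "wz": 0}, {"tx": 0, "ty": 0, "tz": 0, "wx": 0, "wy": 0, "wz": 0}])

```text
time_s: 10.98
ee_pos: [576.1, 29.4, 44.6]
ee_rot: [-180.0, -0.0, 175.9]
force: [-3.0, 0.8, 1.7]
gripper_width: 0.3
gripper_force: 1.5
```

Request:
move_arm(plan=[{"tx": -0.2, "ty": 0, "tz": 0, "wx": 0, "wy": 0, "wz": 0}, {"tx": -0.2, "ty": 0, "tz": 0, "wx": 0, "wy": 0, "wz": 0}, {"tx": 0, "ty": 0, "tz": 0, "wx": 0, "wy": 0, "wz": 0}, {"tx": 0, "ty": 0, "tz": 0, "wx": 0, "wy": 0, "wz": 0}])

```text
time_s: 11.32
ee_pos: [580.2, 29.1, 44.5]
ee_rot: [-180.0, -0.0, 175.9]
force: [-2.3, 0.8, 1.1]
gripper_width: 0.7
gripper_force: 1.3
```

Still sliding (friction only). Continue until it meets the stop.

Request:
move_arm(plan=[{"tx": -0.15, "ty": 0, "tz": 0, "wx": 0, "wy": 0, "wz": 0}, {"tx": -0.15, "ty": 0, "tz": 0, "wx": 0, "wy": 0, "wz": 0}, {"tx": 0, "ty": 0, "tz": 0, "wx": 0, "wy": 0, "wz": 0}, {"tx": 0, "ty": 0, "tz": 0, "wx": 0, "wy": 0, "wz": 0}])

```text
time_s: 11.65
ee_pos: [580.4, 29.0, 44.6]
ee_rot: [-180.0, -0.4, 175.9]
force: [-8.7, 1.4, 6.7]
gripper_width: 0.3
gripper_force: 4.6
```

Request:
move_arm(plan=[{"tx": -0.15, "ty": 0, "tz": 0, "wx": 0, "wy": 0, "wz": 0}, {"tx": -0.1, "ty": 0, "tz": 0, "wx": 0, "wy": 0, "wz": 0}, {"tx": 0, "ty": 0, "tz": 0, "wx": 0, "wy": 0, "wz": 0}, {"tx": 0, "ty": 0, "tz": 0, "wx": 0, "wy": 0, "wz": 0}])

```text
time_s: 11.98
ee_pos: [580.2, 29.1, 44.6]
ee_rot: [-180.0, -0.7, 175.9]
force: [-16.0, 1.2, 11.7]
gripper_width: 0.1
gripper_force: 7.8
```

The case is home: it stopped at x=580.3, with the finger face at rack x≈-20, and the force rose to 16 N. Back off and go to the thin case.

Request:
move_arm(plan=[{"tx": 0.5, "ty": 0, "tz": 0, "wx": 0, "wy": 0, "wz": 0}, {"tx": 1.5, "ty": 0, "tz": 0, "wx": 0, "wy": 0, "wz": 0}, {"tx": 2, "ty": 0, "tz": -1, "wx": 0, "wy": 0, "wz": 0}, {"tx": 1, "ty": 0, "tz": -2.5, "wx": 0, "wy": 0, "wz": 0}, {"tx": 0, "ty": 0, "tz": -3, "wx": 0, "wy": 0, "wz": 0}, {"tx": 0, "ty": 0, "tz": -3, "wx": 0, "wy": 0, "wz": 0}, {"tx": 0, "ty": 0, "tz": -3, "wx": 0, "wy": 0, "wz": 0}, {"tx": 0, "ty": 0, "tz": -3, "wx": 0, "wy": 0, "wz": 0}, {"tx": 0, "ty": 0, "tz": -1.5, "wx": 0, "wy": 0, "wz": 0}, {"tx": 0, "ty": 0, "tz": 0, "wx": 0, "wy": 0, "wz": 0}, {"tx": 0, "ty": 0, "tz": 0, "wx": 0, "wy": 0, "wz": 0}])

```text
time_s: 12.9
ee_pos: [536.8, 32.3, 215.2]
ee_rot: [-180.0, 0.1, 175.9]
force: [0.2, 0.7, -0.5]
gripper_width: 0.3
gripper_force: 0.0
```

```bash
python3 - <<'E'
from h import *
from workcell import env
st=env.state();print(st["ee_pos"],st["ee_rot"],st["qpos"])
R0=Ro.from_euler("xyz",st["ee_rot"],degrees=True)
P,R=grasp(446,-335.5,3.159,66,32,130,flip=-1);print(P)
# waypoint: half way, +90 deg about tool z
Rm=R0*Ro.from_rotvec([0,0,np.pi/2]);Pm=(st["ee_pos"]+P)/2;Pm[2]=215
plan(Pm,Rm);s2=dict(ee_pos=Pm,ee_rot=Rm.as_euler("xyz",degrees=True))
plan(P,R,st=s2)
E
```

```text
[536.84703846  32.28518513 215.21516297] [-1.79994289e+02  1.34848892e-01  1.75900826e+02] [ 2.22912630e+00  1.48449368e+01  9.44346626e+01 -2.17778085e-02
  7.05870041e+01 -8.36644782e+01]
[ 444.63140279 -256.88612379  178.92354015]
n 15 t cm [-0.534 -0.988  0.001] w [ 0.     -0.      0.1047] | total cm [ 3.570e+00 -1.475e+01  1.000e-02] rad [ 0.    -0.     1.571]
n 15 t cm [-0.961  0.408  0.412] w [-0.0268 -0.0248  0.0965] | total cm [-14.75  -3.57   3.6 ] rad [-0.402 -0.371  1.448]
```

Request:
move_arm(plan=[{"tx": -0.53, "ty": -0.99, "tz": 0, "wx": 0, "wy": 0, "wz": 0.105}, {"tx": -0.53, "ty": -0.99, "tz": 0, "wx": 0, "wy": 0, "wz": 0.105}, {"tx": -0.53, "ty": -0.99, "tz": 0, "wx": 0, "wy": 0, "wz": 0.105}, {"tx": -0.53, "ty": -0.99, "tz": 0, "wx": 0, "wy": 0, "wz": 0.105}, {"tx": -0.53, "ty": -0.99, "tz": 0, "wx": 0, "wy": 0, "wz": 0.105}, {"tx": -0.53, "ty": -0.99, "tz": 0, "wx": 0, "wy": 0, "wz": 0.105}, {"tx": -0.53, "ty": -0.99, "tz": 0, "wx": 0, "wy": 0, "wz": 0.105}, {"tx": -0.53, "ty": -0.99, "tz": 0, "wx": 0, "wy": 0, "wz": 0.105}, {"tx": -0.53, "ty": -0.99, "tz": 0, "wx": 0, "wy": 0, "wz": 0.105}, {"tx": -0.53, "ty": -0.99, "tz": 0, "wx": 0, "wy": 0, "wz": 0.105}, {"tx": -0.53, "ty": -0.99, "tz": 0, "wx": 0, "wy": 0, "wz": 0.105}, {"tx": -0.53, "ty": -0.99, "tz": 0, "wx": 0, "wy": 0, "wz": 0.105}], gripper=4.5)

```text
time_s: 13.9
ee_pos: [515.2, -92.7, 212.4]
ee_rot: [-179.8, -0.1, 103.4]
force: [0.9, 0.2, -1.2]
gripper_width: 44.9
gripper_force: 0.0
```

Request:
move_arm(plan=[{"tx": -0.53, "ty": -0.99, "tz": 0, "wx": 0, "wy": 0, "wz": 0.105}, {"tx": -0.53, "ty": -0.99, "tz": 0, "wx": 0, "wy": 0, "wz": 0.105}, {"tx": -0.53, "ty": -0.99, "tz": 0, "wx": 0, "wy": 0, "wz": 0.105}, {"tx": -0.96, "ty": 0.41, "tz": 0.41, "wx": -0.027, "wy": -0.025, "wz": 0.096}, {"tx": -0.96, "ty": 0.41, "tz": 0.41, "wx": -0.027, "wy": -0.025, "wz": 0.096}, {"tx": -0.96, "ty": 0.41, "tz": 0.41, "wx": -0.027, "wy": -0.025, "wz": 0.096}, {"tx": -0.96, "ty": 0.41, "tz": 0.41, "wx": -0.027, "wy": -0.025, "wz": 0.096}, {"tx": -0.96, "ty": 0.41, "tz": 0.41, "wx": -0.027, "wy": -0.025, "wz": 0.096}, {"tx": -0.96, "ty": 0.41, "tz": 0.41, "wx": -0.027, "wy": -0.025, "wz": 0.096}, {"tx": -0.96, "ty": 0.41, "tz": 0.41, "wx": -0.027, "wy": -0.025, "wz": 0.096}, {"tx": -0.96, "ty": 0.41, "tz": 0.41, "wx": -0.027, "wy": -0.025, "wz": 0.096}, {"tx": -0.96, "ty": 0.41, "tz": 0.41, "wx": -0.027, "wy": -0.025, "wz": 0.096}])

```text
time_s: 14.9
ee_pos: [484.6, -206.8, 186.6]
ee_rot: [162.5, 5.7, 34.6]
force: [0.1, 0.6, -0.8]
gripper_width: 45.0
gripper_force: 0.0
```

Request:
move_arm(plan=[{"tx": -0.96, "ty": 0.41, "tz": 0.41, "wx": -0.027, "wy": -0.025, "wz": 0.096}, {"tx": -0.96, "ty": 0.41, "tz": 0.41, "wx": -0.027, "wy": -0.025, "wz": 0.096}, {"tx": -0.96, "ty": 0.41, "tz": 0.41, "wx": -0.027, "wy": -0.025, "wz": 0.096}, {"tx": -0.96, "ty": 0.41, "tz": 0.41, "wx": -0.027, "wy": -0.025, "wz": 0.096}, {"tx": -0.96, "ty": 0.41, "tz": 0.41, "wx": -0.027, "wy": -0.025, "wz": 0.096}, {"tx": -0.96, "ty": 0.41, "tz": 0.41, "wx": -0.027, "wy": -0.025, "wz": 0.096}, {"tx": 0, "ty": 0, "tz": 0, "wx": 0, "wy": 0, "wz": 0}, {"tx": 0, "ty": 0, "tz": 0, "wx": 0, "wy": 0, "wz": 0}, {"tx": 0, "ty": 0, "tz": 0, "wx": 0, "wy": 0, "wz": 0}, {"tx": 0, "ty": 0, "tz": 0, "wx": 0, "wy": 0, "wz": 0}])

```text
time_s: 15.73
ee_pos: [443.0, -256.5, 179.3]
ee_rot: [151.1, 0.4, 1.2]
force: [-0.0, 1.1, -0.7]
gripper_width: 45.0
gripper_force: 0.0
```

```bash
python3 - <<'E'
from h import *
from workcell import env,grab_frame
st=env.state();print(st["ee_pos"],st["ee_rot"],st["qpos"])
f=grab_frame("wrist");g=grab_frame("side");pickle.dump((f,st,g),open("w4.pkl","wb"))
P,R=grasp(446,-335.5,3.159,66,32,130,flip=-1);plan(P,R)
L,a,b=57.5,7,66
t,R=pose(446,-335.5,3.159,35,.5)
for q in [(-L,a,b),(-L,-a,b),(L,a,b),(L,-a,b),(0,0,b)]: print(q,proj(f,R.apply(q)+t).round(1))
w=np.ascontiguousarray(f["color"][:,:,::-1])
cv2.imwrite("pics/w4.png",np.hstack([cv2.resize(w[60:360,170:470],(560,560)),crop(g,285,165,60,140,4)]))
E
```

```text
[ 443.02295127 -256.47914072  179.341675  ] [151.13797275   0.36578133   1.24133549] [-13.53832169  11.17877772 111.70527101 -34.88263752  54.94533652
  95.04269474]
n 1 t cm [0.167 0.    0.079] w [0.0041 0.0035 0.006 ] | total cm [0.17 0.   0.08] rad [0.004 0.003 0.006]
(-57.5, 7, 66) [[331.3 144.4]]
(-57.5, -7, 66) [[308.7 144.3]]
(57.5, 7, 66) [[329. 317.]]
(57.5, -7, 66) [[308.5 316.9]]
(0, 0, 66) [[319.3 234.9]]
```

View pics/w4.png

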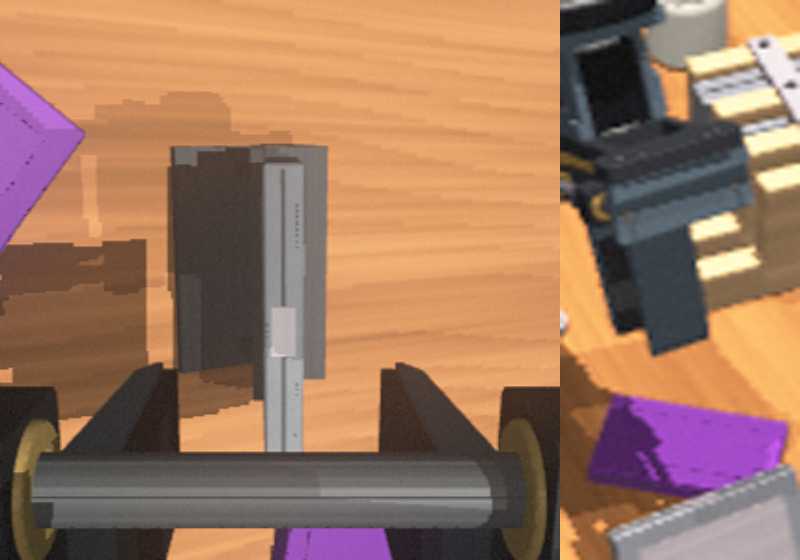

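In the wrist view the thin case's latch strip is at u 311–332 and its plate at (322,237), within about 1 mm of the corrected model. I descend along the tool axis.

Request:
move_arm(plan=[{"tx": 0, "ty": 0.03, "tz": 1.5, "wx": 0.004, "wy": 0.003, "wz": 0}, {"tx": 0, "ty": 0, "tz": 2.5, "wx": 0, "wy": 0, "wz": 0}, {"tx": 0, "ty": 0, "tz": 2.5, "wx": 0, "wy": 0, "wz": 0}, {"tx": 0, "ty": 0, "tz": 2.5, "wx": 0, "wy": 0, "wz": 0}, {"tx": 0, "ty": 0, "tz": 2.5, "wx": 0, "wy": 0, "wz": 0}, {"tx": 0, "ty": 0, "tz": 1.3, "wx": 0, "wy": 0, "wz": 0}, {"tx": 0, "ty": 0, "tz": 0, "wx": 0, "wy": 0, "wz": 0}, {"tx": 0, "ty": 0, "tz": 0, "wx": 0, "wy": 0, "wz": 0}, {"tx": 0, "ty": 0, "tz": 0, "wx": 0, "wy": 0, "wz": 0}])

```text
time_s: 16.58
ee_pos: [444.2, -318.3, 68.3]
ee_rot: [151.3, 0.1, 1.3]
force: [0.2, 1.4, 0.7]
gripper_width: 45.1
gripper_force: 0.0
```

Request:
move_arm(plan=[{"tx": 0, "ty": 0, "tz": 0, "wx": 0, "wy": 0, "wz": 0}, {"tx": 0, "ty": 0, "tz": 0, "wx": 0, "wy": 0, "wz": 0}, {"tx": 0, "ty": 0, "tz": 0, "wx": 0, "wy": 0, "wz": 0}, {"tx": 0, "ty": 0, "tz": 0, "wx": 0, "wy": 0, "wz": 0}, {"tx": 0, "ty": 0, "tz": 0, "wx": 0, "wy": 0, "wz": 0}, {"tx": 0, "ty": 0, "tz": 0, "wx": 0, "wy": 0, "wz": 0}], gripper=0.5, force=30)

```text
time_s: 17.08
ee_pos: [443.7, -319.1, 68.4]
ee_rot: [151.2, 0.2, 1.3]
force: [-0.5, -2.0, 4.5]
gripper_width: 13.6
gripper_force: 30.0
```

Request:
move_arm(plan=[{"tx": 0, "ty": 0, "tz": -1, "wx": 0, "wy": 0, "wz": 0}, {"tx": 0, "ty": 0, "tz": -1.5, "wx": 0, "wy": 0, "wz": 0}, {"tx": 0, "ty": 0, "tz": -2, "wx": 0, "wy": 0, "wz": 0}, {"tx": 0, "ty": 0, "tz": -2.5, "wx": 0, "wy": 0, "wz": 0}, {"tx": 0, "ty": 0, "tz": -2.5, "wx": 0, "wy": 0, "wz": 0}, {"tx": 0, "ty": 0, "tz": -2, "wx": 0, "wy": 0, "wz": 0}, {"tx": 0, "ty": 0, "tz": -1, "wx": 0, "wy": 0, "wz": 0}, {"tx": 0, "ty": 0, "tz": 0, "wx": 0, "wy": 0, "wz": 0}, {"tx": 0, "ty": 0, "tz": 0, "wx": 0, "wy": 0, "wz": 0}, {"tx": 0, "ty": 0, "tz": 0, "wx": 0, "wy": 0, "wz": 0}])

```text
time_s: 17.92
ee_pos: [441.6, -258.3, 175.6]
ee_rot: [151.4, 0.4, 1.2]
force: [0.5, 0.4, -2.3]
gripper_width: 13.9
gripper_force: 30.0
```

```bash
python3 - <<'E'
from h import *
from workcell import env
st=env.state();print(st["ee_pos"],st["ee_rot"],st["force"])
P,R=rackpose(-82,-47,175,flip=-1);print(P);plan(P,R,18)
E
```

```text
[ 441.61168411 -258.2664674   175.59307034] [151.39320369   0.36192085   1.20098811] [ 0.47576345  0.44007554 -2.32339628]
[528.22119361 -54.96547952 175.        ]
n 18 t cm [ 0.457 -1.113 -0.297] w [ 0.0277 -0.0009  0.005 ] | total cm [  9.09 -17.69  -9.64] rad [ 0.499 -0.016  0.09 ]
```

Request:
move_arm(plan=[{"tx": 0.46, "ty": -1.11, "tz": -0.3, "wx": 0.028, "wy": -0.001, "wz": 0.005}, {"tx": 0.46, "ty": -1.11, "tz": -0.3, "wx": 0.028, "wy": -0.001, "wz": 0.005}, {"tx": 0.46, "ty": -1.11, "tz": -0.3, "wx": 0.028, "wy": -0.001, "wz": 0.005}, {"tx": 0.46, "ty": -1.11, "tz": -0.3, "wx": 0.028, "wy": -0.001, "wz": 0.005}, {"tx": 0.46, "ty": -1.11, "tz": -0.3, "wx": 0.028, "wy": -0.001, "wz": 0.005}, {"tx": 0.46, "ty": -1.11, "tz": -0.3, "wx": 0.028, "wy": -0.001, "wz": 0.005}, {"tx": 0.46, "ty": -1.11, "tz": -0.3, "wx": 0.028, "wy": -0.001, "wz": 0.005}, {"tx": 0.46, "ty": -1.11, "tz": -0.3, "wx": 0.028, "wy": -0.001, "wz": 0.005}, {"tx": 0.46, "ty": -1.11, "tz": -0.3, "wx": 0.028, "wy": -0.001, "wz": 0.005}, {"tx": 0.46, "ty": -1.11, "tz": -0.3, "wx": 0.028, "wy": -0.001, "wz": 0.005}, {"tx": 0.46, "ty": -1.11, "tz": -0.3, "wx": 0.028, "wy": -0.001, "wz": 0.005}, {"tx": 0.46, "ty": -1.11, "tz": -0.3, "wx": 0.028, "wy": -0.001, "wz": 0.005}])

```text
time_s: 18.92
ee_pos: [497.9, -121.9, 164.1]
ee_rot: [170.7, -0.0, -2.3]
force: [0.8, 0.2, -3.1]
gripper_width: 14.0
gripper_force: 30.0
```

Request:
move_arm(plan=[{"tx": 0.46, "ty": -1.11, "tz": -0.3, "wx": 0.028, "wy": -0.001, "wz": 0.005}, {"tx": 0.46, "ty": -1.11, "tz": -0.3, "wx": 0.028, "wy": -0.001, "wz": 0.005}, {"tx": 0.46, "ty": -1.11, "tz": -0.3, "wx": 0.028, "wy": -0.001, "wz": 0.005}, {"tx": 0.46, "ty": -1.11, "tz": -0.3, "wx": 0.028, "wy": -0.001, "wz": 0.005}, {"tx": 0.46, "ty": -1.11, "tz": -0.3, "wx": 0.028, "wy": -0.001, "wz": 0.005}, {"tx": 0.46, "ty": -1.11, "tz": -0.3, "wx": 0.028, "wy": -0.001, "wz": 0.005}, {"tx": 0, "ty": 0, "tz": 0, "wx": 0, "wy": 0, "wz": 0}, {"tx": 0, "ty": 0, "tz": 0, "wx": 0, "wy": 0, "wz": 0}, {"tx": 0, "ty": 0, "tz": 0, "wx": 0, "wy": 0, "wz": 0}, {"tx": 0, "ty": 0, "tz": 0, "wx": 0, "wy": 0, "wz": 0}])

```text
time_s: 19.75
ee_pos: [528.9, -56.0, 176.8]
ee_rot: [-179.8, 0.0, -4.0]
force: [-0.1, 1.0, -2.4]
gripper_width: 14.0
gripper_force: 30.0
```

```bash
python3 - <<'E'
from h import *
from workcell import env
st=env.state();print(st["ee_pos"],st["ee_rot"],st["force"])
P,R=rackpose(-82,-47,86,flip=-1);print(P);plan(P,R)
E
```

```text
[528.88268346 -55.9539627  176.8317928 ] [-1.79825560e+02  4.83961865e-02 -3.98157548e+00] [-0.10022088  1.02859265 -2.42523958]
[528.22119361 -54.96547952  86.        ]
n 3 t cm [-0.023 -0.025  3.028] w [-0.001   0.0003  0.0001] | total cm [-0.07 -0.07  9.08] rad [-0.003  0.001  0.   ]
```

Request:
move_arm(plan=[{"tx": -0.07, "ty": -0.07, "tz": 1.5, "wx": -0.003, "wy": 0.001, "wz": 0}, {"tx": 0, "ty": 0, "tz": 2.5, "wx": 0, "wy": 0, "wz": 0}, {"tx": 0, "ty": 0, "tz": 2.5, "wx": 0, "wy": 0, "wz": 0}, {"tx": 0, "ty": 0, "tz": 1.8, "wx": 0, "wy": 0, "wz": 0}, {"tx": 0, "ty": 0, "tz": 0.8, "wx": 0, "wy": 0, "wz": 0}, {"tx": 0, "ty": 0, "tz": 0, "wx": 0, "wy": 0, "wz": 0}, {"tx": 0, "ty": 0, "tz": 0, "wx": 0, "wy": 0, "wz": 0}, {"tx": 0, "ty": 0, "tz": 0, "wx": 0, "wy": 0, "wz": 0}])

```text
time_s: 20.42
ee_pos: [530.2, -54.8, 87.9]
ee_rot: [-180.0, -0.3, -4.0]
force: [0.9, -0.1, -2.9]
gripper_width: 14.0
gripper_force: 30.0
```

```bash
python3 - <<'E'
from h import *
from workcell import env,grab_frame
st=env.state();print(st["ee_pos"],st["ee_rot"],st["force"])
f=grab_frame("wrist");g=grab_frame("side");pickle.dump((f,st,g),open("w5.pkl","wb"))
w=np.ascontiguousarray(f["color"][:,:,::-1])
cv2.imwrite("pics/w5.png",np.vstack([cv2.resize(w[60:300,160:560],(800,480)),crop(g,270,200,200,30,4)]))
R=Ro.from_euler("z",RK[2]);o=np.array([RK[0],RK[1],0])
for q in [(-15,-75,96),(-15,-57,96),(-15,-37,96),(-15,-19,96),(-15,-57,32),(-15,-37,32)]: 
    uv=proj(f,R.apply(q)+o)[0];print(q,((uv-[160,60])*2).round(1))
R0=Ro.from_euler("xyz",st["ee_rot"],degrees=True)
for z in (-28,38): print(z,((proj(f,R0.apply([[57,-7,z],[57,7,z]])+st["ee_pos"])-[160,60])*2).round(1))
E
```

```text
[530.20003813 -54.81142285  87.87210568] [-179.96795985   -0.263338     -3.96646468] [ 0.92378374 -0.09608862 -2.89798496]
(-15, -75, 96) [473.7 151.6]
(-15, -57, 96) [377.  151.6]
(-15, -37, 96) [269.6 151.6]
(-15, -19, 96) [173.  151.6]
(-15, -57, 32) [360.8 151.7]
(-15, -37, 32) [283.6 151.7]
-28 [[279.6 202.3]
 [364.2 202.2]]
38 [[291.9 185.3]
 [350.1 185.3]]
```

View pics/w5.png

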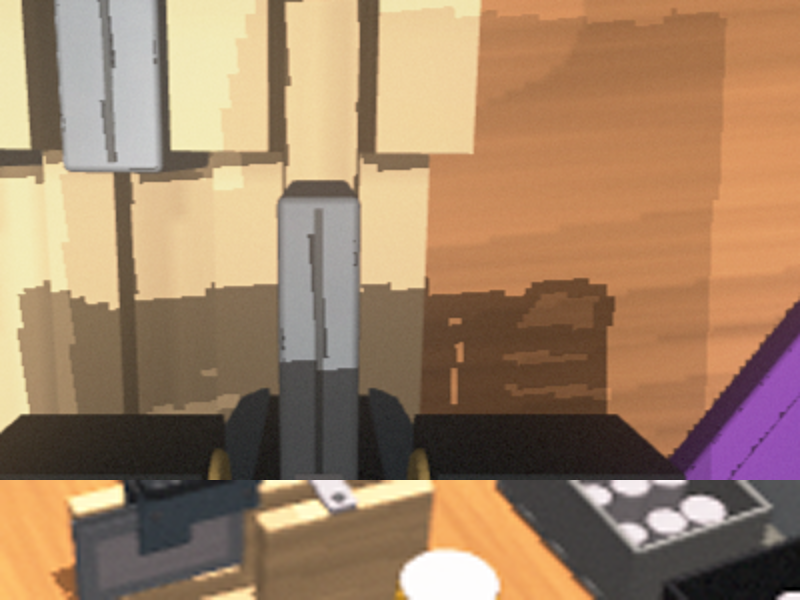

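The narrow slot spans crop x≈284–361 and the held case's bottom end spans about 288–355. It is centred within about 0.5 mm, so I lower it.

Request:
move_arm(plan=[{"tx": -0.15, "ty": 0, "tz": 1, "wx": 0, "wy": -0.004, "wz": 0}, {"tx": 0, "ty": 0, "tz": 1, "wx": 0, "wy": 0, "wz": 0}, {"tx": 0, "ty": 0, "tz": 0.9, "wx": 0, "wy": 0, "wz": 0}, {"tx": 0, "ty": 0, "tz": 0.4, "wx": 0, "wy": 0, "wz": 0}, {"tx": 0, "ty": 0, "tz": 0.2, "wx": 0, "wy": 0, "wz": 0}, {"tx": 0, "ty": 0, "tz": 0, "wx": 0, "wy": 0, "wz": 0}, {"tx": 0, "ty": 0, "tz": 0, "wx": 0, "wy": 0, "wz": 0}, {"tx": 0, "ty": 0, "tz": 0, "wx": 0, "wy": 0, "wz": 0}])

```text
time_s: 21.18
ee_pos: [528.0, -54.5, 51.9]
ee_rot: [-180.0, 0.1, -4.0]
force: [0.3, -0.3, -2.8]
gripper_width: 13.8
gripper_force: 30.0
```

Request:
move_arm(plan=[{"tx": 0, "ty": 0, "tz": 0.15, "wx": 0, "wy": 0, "wz": 0}, {"tx": 0, "ty": 0, "tz": 0.1, "wx": 0, "wy": 0, "wz": 0}, {"tx": 0, "ty": 0, "tz": 0, "wx": 0, "wy": 0, "wz": 0}, {"tx": 0, "ty": 0, "tz": 0, "wx": 0, "wy": 0, "wz": 0}])

```text
time_s: 21.52
ee_pos: [528.1, -54.5, 50.2]
ee_rot: [-180.0, 0.0, -4.0]
force: [-1.0, 0.9, 5.7]
gripper_width: 13.9
gripper_force: 30.0
```

Request:
move_arm(plan=[{"tx": 0.3, "ty": 0, "tz": -0.07, "wx": 0, "wy": 0, "wz": 0}, {"tx": 0.6, "ty": 0, "tz": 0, "wx": 0, "wy": 0, "wz": 0}, {"tx": 0.6, "ty": 0, "tz": 0, "wx": 0, "wy": 0, "wz": 0}, {"tx": 0.6, "ty": 0, "tz": 0, "wx": 0, "wy": 0, "wz": 0}, {"tx": 0.6, "ty": 0, "tz": 0, "wx": 0, "wy": 0, "wz": 0}, {"tx": 0.6, "ty": 0, "tz": 0, "wx": 0, "wy": 0, "wz": 0}, {"tx": 0.6, "ty": 0, "tz": 0, "wx": 0, "wy": 0, "wz": 0}, {"tx": 0.3, "ty": 0, "tz": 0, "wx": 0, "wy": 0, "wz": 0}, {"tx": 0, "ty": 0, "tz": 0, "wx": 0, "wy": 0, "wz": 0}, {"tx": 0, "ty": 0, "tz": 0, "wx": 0, "wy": 0, "wz": 0}])

```text
time_s: 22.35
ee_pos: [568.7, -57.2, 50.1]
ee_rot: [-179.9, 0.3, -4.0]
force: [-3.9, 0.6, 6.8]
gripper_width: 14.0
gripper_force: 30.0
```

Request:
move_arm(plan=[{"tx": 0, "ty": 0, "tz": 0, "wx": 0, "wy": 0, "wz": 0}, {"tx": 0, "ty": 0, "tz": 0, "wx": 0, "wy": 0, "wz": 0}, {"tx": 0, "ty": 0, "tz": 0, "wx": 0, "wy": 0, "wz": 0}, {"tx": 0, "ty": 0, "tz": -0.5, "wx": 0, "wy": 0, "wz": 0}, {"tx": 0, "ty": 0, "tz": -2, "wx": 0, "wy": 0, "wz": 0}, {"tx": 0, "ty": 0, "tz": -2.5, "wx": 0, "wy": 0, "wz": 0}, {"tx": -1.5, "ty": 0, "tz": -0.5, "wx": 0, "wy": 0, "wz": 0}, {"tx": -2.5, "ty": 0, "tz": 0, "wx": 0, "wy": 0, "wz": 0}, {"tx": -2.5, "ty": 0, "tz": 0, "wx": 0, "wy": 0, "wz": 0}, {"tx": -2.3, "ty": 0, "tz": 0, "wx": 0, "wy": 0, "wz": 0}, {"tx": 0, "ty": 0, "tz": 0, "wx": 0, "wy": 0, "wz": 0}, {"tx": 0, "ty": 0, "tz": 0, "wx": 0, "wy": 0, "wz": 0}], gripper=2.8)

```text
time_s: 23.35
ee_pos: [481.5, -51.3, 105.5]
ee_rot: [-180.0, 0.0, -4.0]
force: [0.2, 0.9, -0.0]
gripper_width: 27.9
gripper_force: 0.0
```

Request:
move_arm(plan=[{"tx": 0, "ty": 0, "tz": 0, "wx": 0, "wy": 0, "wz": 0}, {"tx": 0, "ty": 0, "tz": 1.5, "wx": 0, "wy": 0, "wz": 0}, {"tx": 0, "ty": 0, "tz": 2, "wx": 0, "wy": 0, "wz": 0}, {"tx": 0, "ty": 0, "tz": 1.7, "wx": 0, "wy": 0, "wz": 0}, {"tx": 0, "ty": 0, "tz": 1, "wx": 0, "wy": 0, "wz": 0}, {"tx": 0, "ty": 0, "tz": 0, "wx": 0, "wy": 0, "wz": 0}, {"tx": 0, "ty": 0, "tz": 0, "wx": 0, "wy": 0, "wz": 0}], gripper=0)

```text
time_s: 23.93
ee_pos: [482.7, -51.3, 42.6]
ee_rot: [-180.0, 0.1, -4.0]
force: [0.1, 0.5, -0.1]
gripper_width: 0.1
gripper_force: 0.0
```

Request:
move_arm(plan=[{"tx": 0.5, "ty": 0, "tz": 0, "wx": 0, "wy": 0, "wz": 0}, {"tx": 0.6, "ty": 0, "tz": 0, "wx": 0, "wy": 0, "wz": 0}, {"tx": 0.7, "ty": 0, "tz": 0, "wx": 0, "wy": 0, "wz": 0}, {"tx": 0.7, "ty": 0, "tz": 0, "wx": 0, "wy": 0, "wz": 0}, {"tx": 0.7, "ty": 0, "tz": 0, "wx": 0, "wy": 0, "wz": 0}, {"tx": 0.7, "ty": 0, "tz": 0, "wx": 0, "wy": 0, "wz": 0}, {"tx": 0.7, "ty": 0, "tz": 0, "wx": 0, "wy": 0, "wz": 0}, {"tx": 0.7, "ty": 0, "tz": 0, "wx": 0, "wy": 0, "wz": 0}, {"tx": 0.7, "ty": 0, "tz": 0, "wx": 0, "wy": 0, "wz": 0}, {"tx": 0.7, "ty": 0, "tz": 0, "wx": 0, "wy": 0, "wz": 0}, {"tx": 0.5, "ty": 0, "tz": 0, "wx": 0, "wy": 0, "wz": 0}, {"tx": 0, "ty": 0, "tz": 0, "wx": 0, "wy": 0, "wz": 0}])

```text
time_s: 24.93
ee_pos: [555.6, -56.4, 42.7]
ee_rot: [-180.0, -0.0, -4.0]
force: [0.9, -0.1, -0.4]
gripper_width: 0.1
gripper_force: 0.0
```

Request:
move_arm(plan=[{"tx": 0.4, "ty": 0, "tz": 0, "wx": 0, "wy": 0, "wz": 0}, {"tx": 0.4, "ty": 0, "tz": 0, "wx": 0, "wy": 0, "wz": 0}, {"tx": 0.4, "ty": 0, "tz": 0, "wx": 0, "wy": 0, "wz": 0}, {"tx": 0.2, "ty": 0, "tz": 0, "wx": 0, "wy": 0, "wz": 0}, {"tx": 0, "ty": 0, "tz": 0, "wx": 0, "wy": 0, "wz": 0}, {"tx": 0, "ty": 0, "tz": 0, "wx": 0, "wy": 0, "wz": 0}])

```text
time_s: 25.43
ee_pos: [568.3, -57.3, 42.8]
ee_rot: [-180.0, 0.0, -4.0]
force: [-0.1, 0.6, 0.2]
gripper_width: 0.5
gripper_force: 0.0
```

Request:
move_arm(plan=[{"tx": 0.2, "ty": 0, "tz": 0, "wx": 0, "wy": 0, "wz": 0}, {"tx": 0.1, "ty": 0, "tz": 0, "wx": 0, "wy": 0, "wz": 0}, {"tx": 0, "ty": 0, "tz": 0, "wx": 0, "wy": 0, "wz": 0}, {"tx": 0, "ty": 0, "tz": 0, "wx": 0, "wy": 0, "wz": 0}])

```text
time_s: 25.77
ee_pos: [570.0, -57.4, 42.8]
ee_rot: [-180.0, 0.2, -4.0]
force: [-3.8, 1.1, 3.0]
gripper_width: 0.2
gripper_force: 1.6
```

Request:
move_arm(plan=[{"tx": 0.2, "ty": 0, "tz": 0, "wx": 0, "wy": 0, "wz": 0}, {"tx": 0.2, "ty": 0, "tz": 0, "wx": 0, "wy": 0, "wz": 0}, {"tx": 0, "ty": 0, "tz": 0, "wx": 0, "wy": 0, "wz": 0}, {"tx": 0, "ty": 0, "tz": 0, "wx": 0, "wy": 0, "wz": 0}])

```text
time_s: 26.1
ee_pos: [573.6, -57.6, 42.7]
ee_rot: [-179.9, 0.2, -4.0]
force: [-5.7, 1.2, 4.0]
gripper_width: 0.5
gripper_force: 2.5
```

Request:
move_arm(plan=[{"tx": 0.15, "ty": 0, "tz": 0, "wx": 0, "wy": 0, "wz": 0}, {"tx": 0.15, "ty": 0, "tz": 0, "wx": 0, "wy": 0, "wz": 0}, {"tx": 0, "ty": 0, "tz": 0, "wx": 0, "wy": 0, "wz": 0}, {"tx": 0, "ty": 0, "tz": 0, "wx": 0, "wy": 0, "wz": 0}])

```text
time_s: 26.43
ee_pos: [573.6, -57.6, 42.7]
ee_rot: [-179.9, 0.6, -4.0]
force: [-12.5, -0.0, 9.5]
gripper_width: 0.7
gripper_force: 6.0
```

It stopped at 573.6, where home is predicted at 574.1. Back off and check.

Request:
move_arm(plan=[{"tx": -0.5, "ty": 0, "tz": 0, "wx": 0, "wy": 0, "wz": 0}, {"tx": -1.5, "ty": 0, "tz": 0, "wx": 0, "wy": 0, "wz": 0}, {"tx": -2.5, "ty": 0, "tz": -1, "wx": 0, "wy": 0, "wz": 0}, {"tx": -2, "ty": 0, "tz": -3, "wx": 0, "wy": 0, "wz": 0}, {"tx": -1, "ty": 0, "tz": -3, "wx": 0, "wy": 0, "wz": 0}, {"tx": -1, "ty": 0, "tz": -3, "wx": 0, "wy": 0, "wz": 0}, {"tx": -1, "ty": 0, "tz": -3, "wx": 0, "wy": 0, "wz": 0}, {"tx": 0, "ty": 0, "tz": -3, "wx": 0, "wy": 0, "wz": 0}, {"tx": 0, "ty": 0, "tz": -1.5, "wx": 0, "wy": 0, "wz": 0}, {"tx": 0, "ty": 0, "tz": 0, "wx": 0, "wy": 0, "wz": 0}, {"tx": 0, "ty": 0, "tz": 0, "wx": 0, "wy": 0, "wz": 0}, {"tx": 0, "ty": 0, "tz": 0, "wx": 0, "wy": 0, "wz": 0}])

```text
time_s: 27.43
ee_pos: [482.8, -51.4, 216.7]
ee_rot: [-179.9, 0.2, -4.0]
force: [0.4, -0.3, 0.2]
gripper_width: 0.8
gripper_force: 0.0
```

```bash
python3 - <<'E'
from h import *
from workcell import env,grab_frame
st=env.state();print(st["ee_pos"],st["time_s"])
f=grab_frame("wrist");g=grab_frame("side")
w=np.ascontiguousarray(f["color"][:,:,::-1])
cv2.imwrite("pics/w6.png",np.hstack([cv2.resize(w[0:300,150:450],(400,400)),cv2.resize(crop(g,280,160,110,110,4),(400,400))]))
E
```

```text
[482.83435483 -51.4387617  216.69194842] 27.4333
```

View pics/w6.png

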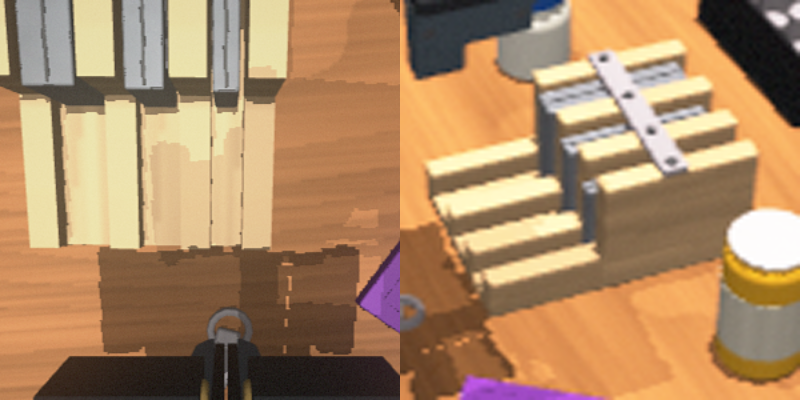

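All three cases stand upright and protrude equally just ahead of the dividers: (47,85), (145,88) and (226,92) in the wrist half. The bystanders in view have not moved.

```bash
python3 -c "
from workcell import env
print(env.job_done())"
```

```text
the job is handed in; nothing more can be done
None
```

I handed the job in: the thin case is in the narrow slot and the thick case in the wide slot, and both stopped firmly against the back stop. The last pictures show both cases and the middle one upright; no verdict came back.

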